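Tip the bushes out of the parts tray into the steel pan

TASK

Take the blue parts tray by its black handle and carry it level, with the three brass bushes in it, to the steel pan. Tip it about 45 degrees (never beyond 60), lip down over the pan, and hold it there for a good second, until all three bushes lie in the pan; then level it and set it back in the middle of its black rubber mat, lined up with the mat. Do not drop the tray, shift the pan or disturb the other things on the bench.

Things in the scene. Friction and masses are not known exactly. Their poses are not given: they have to be found in the camera images.
- tray: loose blue sheet-metal tray on the mat, 150 long (its x) x 88 wide x 24 high, floor 4 thick; walls 24 high on the long sides and the +x end, the -x end (the lip) open and toward the robot. A black grip bar crosses over its middle, along y, on two upright straps. Origin: centre of its underside; x points away from the lip, z up. About 0.22 kg, balanced under the bar
- tray_grip (a point): centre of the black grip bar of the tray, 85 above its underside; the bar is 16 thick along the tray's x, 20 high (75 to 95 above the underside), 82 long with 82 free between the straps; axes as the tray
- tray_lip (a point): middle of the tray's open edge, on the upper face of its floor: 75 from the tray's centre along its -x, 4 above the underside; axes as the tray
- bush_0: loose brass bush (short thick-walled tube), 22 outside diameter, 18 high, 45 g, oiled so that it slides on the tray from about 20 degrees of tilt; stands upright in the tray. Origin: centre of its underside, z its own axis
- bush_1: loose brass bush (short thick-walled tube), 22 outside diameter, 18 high, 45 g, oiled so that it slides on the tray from about 20 degrees of tilt; stands upright in the tray. Origin: centre of its underside, z its own axis
- bush_2: loose brass bush (short thick-walled tube), 22 outside diameter, 18 high, 45 g, oiled so that it slides on the tray from about 20 degrees of tilt; stands upright in the tray. Origin: centre of its underside, z its own axis
- pan: loose open pan of pressed grey steel, 169 x 170 over its rim lip, 96 high; opening 132 x 132, floor 2 thick, empty, 0.42 kg. Origin: centre of its underside, z up, sides along its x and y
- mat: black rubber mat, fixed, 190 (its x) x 120 (y) x 4 thick, on which the tray stands. Origin: centre of its underside on the bench
- dropper: bystander: brown dropper bottle with a black cap, 34 diameter, 70 high; origin under its centre
- tape: bystander: yellow roll of tape lying flat, 68 diameter, 19 high; origin under its centre
- marker: bystander: black marker pen lying flat, 128 long along its y, 13 wide; origin under its centre

How it is judged:
By the outcome, as a careful person would: the job done as asked, in the order asked, and still so for the second after the job is handed in, with the robot touching nothing.
It also fails if it takes over 58 s, if anything falls off the work surface, if the arm or the gripper's body presses on something with over 40 N, if the wrist force passes 120 N, or if a joint passes its speed limit or range.

ROBOT

A 7-joint arm with a two-finger parallel gripper is mounted at the origin on a cart in front of the work surface, level with it; the furniture and walls round the work are solid. World frame = base frame: x ahead of the robot, y to its left, z up, the work surface at z = 0. Lengths are in m, angles in rad, forces in N, time in s.
With the tool pointing down it reaches from about 0.425 to 1.025 m from the base axis. Payload 3.6 kg.
Tool frame: the origin (TCP) lies midway between the tips of the shut fingers; the grasp point (between the pads) lies 19 mm behind it (r.hold_point_z is the distance from the TCP to the grasp point, in m); z points along the fingers, y is the line along which they close (so a half turn about z gives the same grasp; the last joint's range is limited). The gripper opens to 85 mm and grips with 20 to 120 N. Pads are 22 mm wide; open, the fingers measure 114 mm over their backs; the gripper's body (76 mm by 85 mm) begins 54 mm behind the grasp point. The pads swing forward as they close: fully open they stand 13 mm farther back than shut.
Start: joints at [-1.365, 0.591, 0.048, 1.609, -0.033, 0.943, -0.034], TCP at [0.213, 0.693, 0.231] pointing down, gripper open.
Joint ranges: [-2.69, 2.69], [-0.47, 2.24], [-1.27, 1.36], [0.19, 2.51], [-1.53, 4.68], [0.08, 2.07], [-3.09, 3.09]. Speed limits (rad/s): [2.57, 2.57, 3.14, 3.14, 3.14, 3.14, 3.14].

INTERFACE

Orientations are given as a 3x3 rotation matrix whose columns are the frame's x, y, z axes.
In Python, from station import r gives the robot as it stands. Calls block until the motion is done:
- r.move_pose(position, orientation): joint-space move of the TCP to a pose.
- r.move_straight(position, vel=0.15, frame=None, force_limit=None): straight line of the TCP; frame=None keeps the orientation; vel is the mean speed in m/s. With force_limit (N) it stops when the force on the tool has changed by that much, and returns True; else False.
- r.movej(angles): joint-space move.
- r.command_gripper(opening): finger opening in m; the grip force is fixed at half the most; returns when the fingers have stopped.
- r.dwell(seconds).
- r.inverse_kinematics(position, orientation): joint angles nearest the present ones, or None.
- r.observe(): the state.
- r.capture(name): name is "scene" or "top" or "wrist"; returns the picture (384x512x3 uint8, red, green, blue); there is no depth.
- r.calibration(name): a dict with "K" (3x3 intrinsics, pixels), "R" (3x3) and "t" (3): a world point X has camera coordinates R X + t. Camera axes: x right, y down, z forward; pixel columns grow to the right and rows downward; lengths in m; the calibration is good to about 2 mm. The wrist camera is an equidistant fisheye: a pixel r from the principal point sees the ray r / f radians off the axis. A picture is of the moment at which its call begins: read the wrist's pose just before it. calibration takes no time and is no camera call; for the wrist camera it gives the pose at the moment of the call.
A pose or a line that the arm cannot do raises r.PlanningError and nothing moves.
- r.finish_job(): hands the job in; it is judged then, once.
The state is a dict: "clock": time; "qpos": joint angles; "joint_vel": joint speeds; "tau": joint torques, N m; "tcp_pos": TCP position; "orientation": TCP orientation; "ft_force": force on the tool from outside, world axes, zero at the start; "torque": the same for the moment, N m; "grip_width": finger opening in m; "grip_force": force on a finger pad.
Only numpy, scipy, OpenCV 4.12 (cv2) and the standard library are available. Lean on these libraries where they do the work, as an engineer would, in place of code of your own. Each camera call takes 0.05 s, during which the arm holds its last target. There are 200 camera calls.

## Working session

There is one attempt and no reset: what is moved stays moved. The work goes in short steps, each a Python script; the robot and the scene stay as the last script left them, time stands still between calls to the robot, and variables do not carry over. Pictures are saved under pics/ and viewed, at most 13 in all, crops included, and the job is handed in when it is done.

```bash
ls; mkdir -p pics
python3 - <<'E'
from station import r
import cv2,numpy as np
for n in("scene","top"):
    im=r.capture(n); cv2.imwrite(f"pics/{n}0.png",im[:,:,::-1]); c=r.calibration(n)
    print(n,c["K"].tolist(),np.round(c["R"],3).tolist(),np.round(c["t"],3).tolist(), "C",(-c["R"].T@c["t"]).round(3))
a=cv2.imread("pics/scene0.png");b=cv2.imread("pics/top0.png")
print(r.hold_point_z,r.observe())
E
```

```text
pics
scene [[495.8795268317814, 0.0, 255.06300984707204], [0.0, 495.8795268317814, 192.22394395513496], [0.0, 0.0, 1.0]] [[0.674, -0.739, -0.001], [-0.432, -0.393, -0.811], [0.599, 0.548, -0.585]] [-0.413, 0.293, 1.23] C [-0.331 -0.864  0.956]
top [[451.43698245033744, 0.0, 263.6258722754436], [0.0, 451.43698245033744, 203.434337776005], [0.0, 0.0, 1.0]] [[0.026, -1.0, 0.005], [-0.99, -0.026, -0.136], [0.136, -0.001, -0.991]] [-0.054, 0.52, 1.185] C [ 0.355 -0.038  1.245]
0.0187 {'clock': 0.1, 'qpos': array([-1.36547783,  0.59201065,  0.04830225,  1.60969723, -0.03331   ,
        0.94273213, -0.03368842]), 'joint_vel': array([-0.00033267, -0.0017443 , -0.00061432, -0.00432733, -0.00080087,
        0.00238685, -0.00068421]), 'tau': array([ 4.58900729e-03, -5.49998438e+01,  1.55296192e+00, -1.98826844e+01,
        9.68548120e-03,  3.80065656e-03, -1.04497326e-05]), 'tcp_pos': array([0.21319838, 0.69215331, 0.23026607]), 'orientation': array([[-9.55710798e-01,  2.94307016e-01, -5.00844399e-04],
       [ 2.94307424e-01,  9.55708752e-01, -1.98015149e-03],
       [-1.04111100e-04, -2.03985438e-03, -9.99997914e-01]]), 'ft_force': array([-0.00143463,  0.56018016,  0.89689727]), 'torque': array([ 0.04176535, -0.03999926, -0.02064395]), 'grip_force': 0.0, 'grip_width': 0.08551570897333308}
```

View pics/scene0.png

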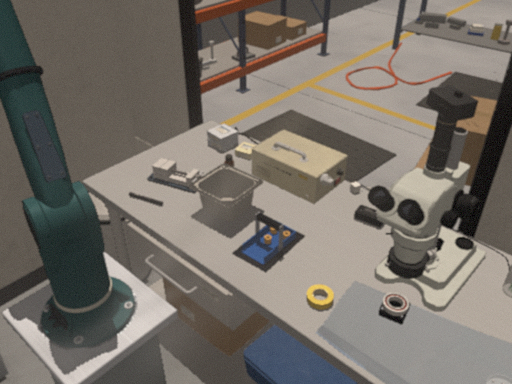

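View pics/top0.png

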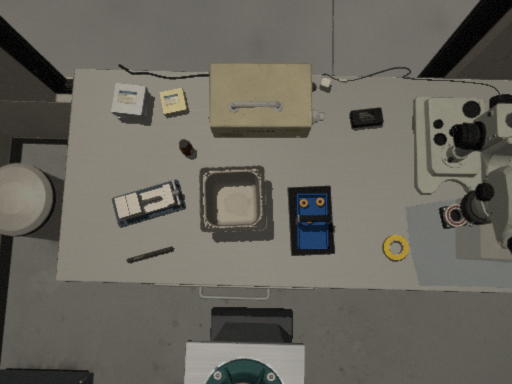

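The top view shows the pan at about (233,200), the tray on its mat at about (311,220) with the bushes near (303,202) and (321,202), the tape at (396,247), the dropper at (187,148) and the marker at (150,255). Next I'll segment and enlarge it.

```bash
cat > h.py <<'E'
import cv2,numpy as np
from station import r
def ray(name,uv,z):
    c=r.calibration(name);R,t=np.array(c["R"]),np.array(c["t"])
    C=-R.T@t;d=R.T@np.linalg.solve(c["K"],[uv[0],uv[1],1.]);return C+d*(z-C[2])/d[2]
def big(m):
    cs,_=cv2.findContours(m.astype(np.uint8)*255,cv2.RETR_EXTERNAL,cv2.CHAIN_APPROX_NONE)
    return max(cs,key=cv2.contourArea)
def rect(name,cnt,z):
    p=np.array([ray(name,q,z)[:2] for q in cnt[:,0,:]]);return cv2.minAreaRect((p*1000).astype(np.float32))
E
python3 - <<'E'
from h import *
im=cv2.imread("pics/top0.png");hsv=cv2.cvtColor(im,cv2.COLOR_BGR2HSV)
roi=np.zeros(im.shape[:2],bool);roi[175:265,280:345]=1
blue=roi&(hsv[...,0]>100)&(hsv[...,0]<130)&(hsv[...,1]>130)&(hsv[...,2]>60)
dark=roi&((im.max(2)<75)|blue)
print("mat",rect("top",big(dark),.004))
print("blue@.028",rect("top",cv2.convexHull(np.argwhere(blue)[:,None,::-1].astype(np.int32)),.028))
y=roi&(hsv[...,0]>10)&(hsv[...,0]<35)&(hsv[...,1]>90)&(hsv[...,2]>90)
n,l,s,c=cv2.connectedComponentsWithStats(y.astype(np.uint8))
for k in range(1,n):print("bush",s[k,4],c[k],ray("top",c[k],.026).round(3))
for n,u0,v0,w in(("top",190,155,160),("scene",185,160,130)):
    i=cv2.imread(f"pics/{n}0.png")[v0:v0+int(w*.72),u0:u0+w]
    cv2.imwrite(f"pics/{n}c.png",cv2.resize(i,None,fx=5,fy=5,interpolation=cv2.INTER_CUBIC))
E
```

```text
mat ((482.43280029296875, -172.88453674316406), (190.0764923095703, 123.01236724853516), 4.047183036804199)
blue@.028 ((479.4791259765625, -172.25155639648438), (150.45169067382812, 81.63130187988281), 0.9079639315605164)
bush 39 [303.43589744 202.74358974] [ 0.527 -0.148  0.026]
bush 41 [319.70731707 201.58536585] [ 0.531 -0.193  0.026]
bush 3 [309. 222.] [ 0.475 -0.164  0.026]
```

View pics/topc.png

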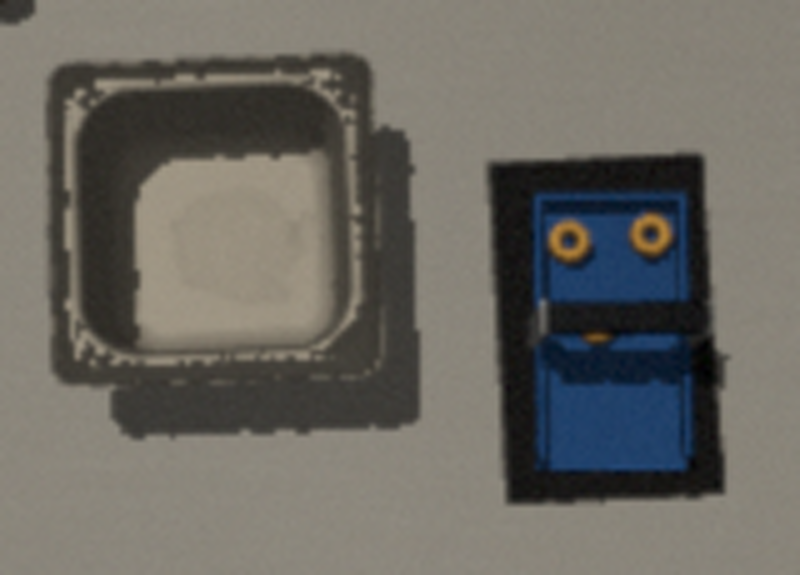

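View pics/scenec.png

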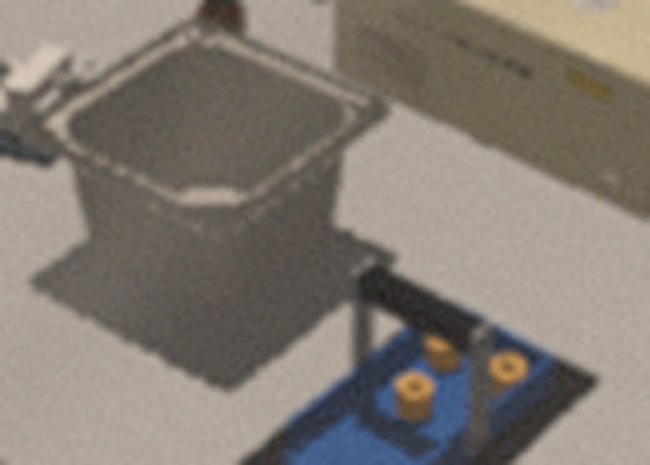

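The crop shows the pan rim spanning crop x 48–382, y 55–385. The mat is yawed a few degrees, the tray sits nearly square on it with the lip at the bottom, and the bar is at crop (545–710, 303–330). Two bushes are at the far end and the third is under the bar. I'll move over the tray and use the wrist camera for a finer measurement.

Run:
```python
from h import *
u=lambda a,b:(190+(a+.5)/5-.5,155+(b+.5)/5-.5)
P=[ray("top",u(*p),.096).round(4) for p in((50,60),(370,57),(382,380),(58,385))];print("pan corners",P,np.mean(P,0))
P=[ray("top",u(*p),.004).round(4) for p in((490,163),(702,155),(722,492),(508,501))];print("mat corners",P,np.mean(P,0))
print("bar",ray("top",u(546,316),.098),ray("top",u(710,318),.098))
Rd=np.array([[0,1,0],[1,0,0],[0,0,-1.]])   # tool y along world x
for s in(1,-1):
    R=Rd@np.diag([s,s,1]);q=r.inverse_kinematics([.48,-.17,.27],R);print(s,q)
    for th in(0,20,45):
        a=np.radians(-th);Ry=np.array([[np.cos(a),0,np.sin(a)],[0,1,0],[-np.sin(a),0,np.cos(a)]])
        print(th,r.inverse_kinematics([.52,.03,.21],Ry@R))
```

```text
pan corners [array([0.6047, 0.1289, 0.096 ]), array([ 0.6108, -0.0372,  0.096 ]), array([ 0.443 , -0.0477,  0.096 ]), array([0.4361, 0.1172, 0.096 ])] [0.52365 0.0403  0.096  ]
mat corners [array([ 0.5728, -0.1056,  0.004 ]), array([ 0.5805, -0.2239,  0.004 ]), array([ 0.3936, -0.2359,  0.004 ]), array([ 0.3857, -0.1189,  0.004 ])] [ 0.48315  -0.171075  0.004   ]
bar [ 0.47773886 -0.13058473  0.098     ] [ 0.47892815 -0.21441254  0.098     ]
1 [-0.49951162  0.42259381  1.01609101  2.07628646 -0.46589231  0.88842718
  0.78160329]
0 [-0.51867114  0.40167282  0.49223764  2.10089166 -0.28968195  0.70342646
  0.16334645]
20 [-0.58264363  0.30222412  0.49670645  2.32903494 -0.46669085  0.21902147
  0.30969614]
45 None
-1 [-0.58703258  0.51393845  1.1954472   2.07854254 -0.59668986  0.950981
 -2.20691414]
0 [ 0.04827868  0.37513692 -0.24764481  2.07728161  0.13913766  0.70440528
  2.85251101]
20 [-0.08236944  0.275545   -0.11926593  2.31002416  0.43148501  0.2350176
  2.54596997]
45 None
```

Tipping toward the robot runs out of wrist range, so I'll scan other lip directions.

```bash
cat >> h.py <<'E'
from scipy.spatial.transform import Rotation as Ro
PAN=np.array([.5237,.0403,0])
TOOL=np.array([[0,1,0],[1,0,0],[0,0,-1.]])
def tray_R(yaw,tilt=0): return (Ro.from_euler('z',yaw,degrees=True)*Ro.from_euler('y',-tilt,degrees=True)).as_matrix()
GZ=.085-.0187   # tcp height above tray underside when gripped on bar centre
def lip_pose(lip,yaw,tilt,s,g=np.array([0,0,GZ])):
    """TCP pose that puts the tray lip at `lip`; g = TCP in tray frame, s = gripper flip"""
    T=tray_R(yaw,tilt);return np.array(lip)+T@(g-np.array([-.075,0,.004])),T@TOOL@np.diag([s,s,1])
E
python3 - <<'E'
from h import *
q0=np.array(r.observe()["qpos"])
for s in(1,-1):
  for yaw in range(-180,180,30):
    out=[]
    for t in(0,25,47):
        d=tray_R(yaw)[:,0];p,R=lip_pose(PAN+d*.02+[0,0,.118],yaw,t,s)
        q=r.inverse_kinematics(p,R);out.append(q)
    if all(q is not None for q in out):print(s,yaw,[np.round(q,2).tolist() for q in out])
  p=[.478,-.172,.2];q=r.inverse_kinematics(p,TOOL@np.diag([s,s,1]));print(s,"grasp",q)
E
```

```text
1 -180 [[0.02, 0.32, -0.27, 2.29, 0.16, 0.55, 2.77], [0.18, 0.53, -0.44, 1.94, 0.12, 1.15, 2.81], [0.26, 0.79, -0.61, 1.66, 0.15, 1.6, 2.71]]
1 -150 [[-0.9, 0.62, 1.19, 2.3, -0.86, 0.79, -1.72], [-0.93, 0.83, 1.18, 2.0, -0.49, 1.19, -2.09], [0.15, 0.79, -0.66, 1.7, 0.42, 1.68, 2.95]]
1 -120 [[-0.8, 0.67, 1.19, 2.23, -0.88, 0.85, -1.13], [-0.99, 0.8, 1.19, 2.04, -0.4, 0.97, -1.7], [-1.06, 1.02, 1.18, 1.87, -0.2, 1.21, -1.9]]
1 -90 [[-0.55, 0.54, 0.8, 2.12, -0.59, 0.72, -0.93], [-0.97, 0.64, 1.0, 2.11, -0.15, 0.68, -1.52], [-1.17, 0.85, 1.05, 2.06, 0.12, 0.8, -1.89]]
1 -60 [[-0.49, 0.56, 0.69, 2.02, -0.52, 0.74, -0.53], [-0.84, 0.49, 0.75, 2.18, 0.19, 0.44, -1.39], [-1.28, 0.77, 1.09, 2.28, 0.44, 0.33, -1.85]]
1 -30 [[-0.46, 0.57, 0.57, 1.94, -0.44, 0.76, -0.15], [-0.76, 0.43, 0.67, 2.24, 0.07, 0.22, -0.78], [-1.04, 0.5, 0.73, 2.47, 2.15, 0.4, -3.08]]
1 30 [[-0.46, 0.53, 0.34, 1.92, -0.25, 0.73, 0.55], [0.13, 0.37, -0.31, 2.22, -0.32, 0.17, 0.69], [0.84, 0.58, -1.07, 2.47, 2.91, 0.39, -2.32]]
1 60 [[-0.43, 0.49, 0.2, 1.98, -0.15, 0.69, 0.9], [0.25, 0.4, -0.38, 2.16, -0.55, 0.4, 1.45], 
[... 1536 characters left out ...]
2.48, 3.55, 0.44, 0.14]]
-1 60 [[-1.01, 0.81, 1.18, 2.0, -0.92, 1.0, -1.46], [-0.51, 0.44, 0.61, 2.2, -1.15, 0.7, -1.11], [0.17, 0.45, 0.05, 2.32, -1.52, 0.79, -0.53]]
-1 90 [[-0.87, 0.54, 0.75, 2.09, -0.56, 0.72, -1.33], [-0.43, 0.47, 0.54, 2.12, -0.92, 0.89, -0.8], [0.01, 0.55, 0.27, 2.1, -1.07, 1.14, -0.5]]
-1 120 [[-0.83, 0.45, 0.65, 2.19, -0.46, 0.64, -0.9], [-0.45, 0.51, 0.56, 2.05, -0.72, 1.06, -0.47], [-0.17, 0.67, 0.45, 1.91, -0.8, 1.44, -0.29]]
-1 150 [[-0.73, 0.38, 0.55, 2.27, -0.36, 0.57, -0.42], [-0.47, 0.54, 0.53, 2.0, -0.5, 1.14, -0.15], [-0.25, 0.73, 0.42, 1.76, -0.51, 1.56, -0.1]]
-1 grasp [-0.53128188  0.66659068  1.18761799  2.14986066 -0.82354853  0.89748625
 -1.98356795]
```

```bash
python3 - <<'E'
from h import *
for n,p in(("wpan",[.50,.0,.30]),("wtray",[.44,-.17,.30])):
    r.move_pose(p,TOOL); r.dwell(.2)
    c=r.calibration("wrist");im=r.capture("wrist");cv2.imwrite(f"pics/{n}.png",im[:,:,::-1]);np.savez(f"pics/{n}.npz",**{k:c[k] for k in"KRt"})
    o=r.observe();print(o["clock"],o["qpos"].round(2),o["tcp_pos"].round(3),"cam",(-c["R"].T@c["t"]).round(3),c["R"].round(2).tolist(),np.round(c["K"],1).tolist())
E
python3 -c "
import cv2;a=cv2.imread('pics/wpan.png');b=cv2.imread('pics/wtray.png');cv2.imwrite('pics/w2.png',cv2.resize(b,(800,600)))"
```

```text
3.0083 [-0.63  0.26  0.66  2.05 -0.21  0.89  0.15] [0.5 0.  0.3] cam [0.5   0.074 0.444] [[1.0, 0.0, 0.0], [0.0, -0.96, 0.29], [0.0, -0.29, -0.96]] [[297.3, 0.0, 255.8], [0.0, 297.3, 191.6], [0.0, 0.0, 1.0]]
4.0083 [-0.34  0.22  0.74  2.11 -0.2   0.88  0.51] [ 0.441 -0.168  0.3  ] cam [ 0.44  -0.095  0.444] [[1.0, 0.01, 0.0], [0.01, -0.96, 0.29], [0.0, -0.29, -0.96]] [[297.3, 0.0, 255.8], [0.0, 297.3, 191.6], [0.0, 0.0, 1.0]]
```

View pics/w2.png

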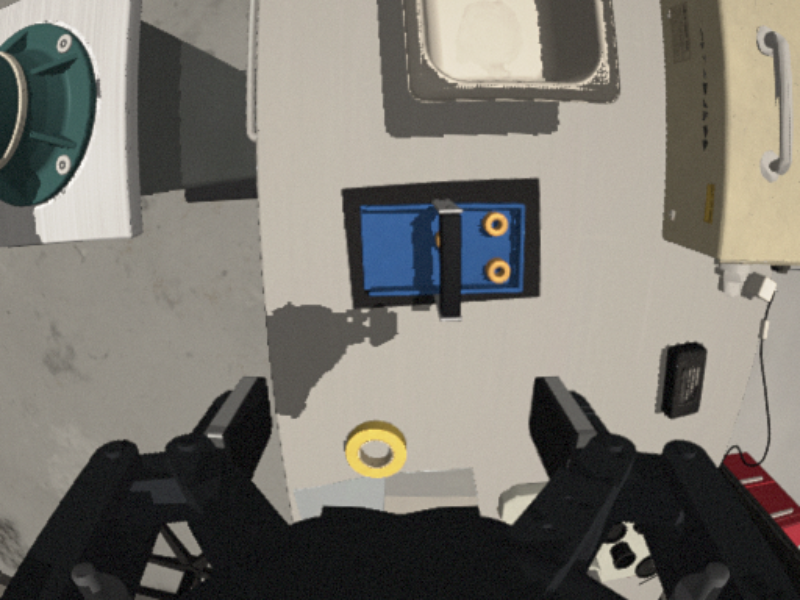

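View pics/wpan.png

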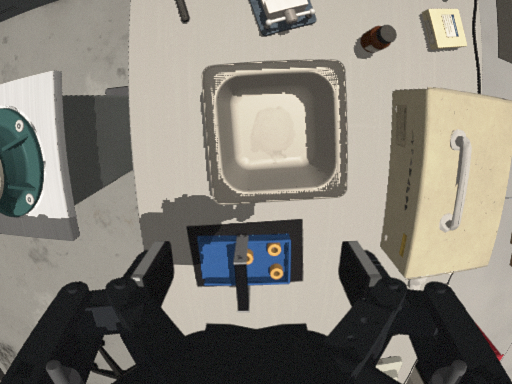

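The wrist view (800 px wide) shows mat corners at (343,189), (538,178), (540,296) and (354,308). The bar's top face runs (450,210)–(451,307), and the tray rim is about (362,206)–(525,204)–(524,293)–(366,294). In the pan view (512 px), the outer rim corners are about (203,63), (346,60), (347,199) and (208,202).

```bash
cat >> h.py <<'E'
def wray(c,uv,z):
    K=c["K"];x=(np.array(uv)-K[:2,2])/K[0,0];a=np.linalg.norm(x)
    d=c["R"].T@np.array([*(x/a*np.sin(a)),np.cos(a)]);C=-c["R"].T@c["t"];return C+d*(z-C[2])/d[2]
def wrect(c,m,z):
    P=np.array([wray(c,q,z)[:2] for q in big(m)[:,0,:]]);return cv2.minAreaRect((P*1000).astype(np.float32))
def masks(im,roi):
    hsv=cv2.cvtColor(im,cv2.COLOR_BGR2HSV);b=roi&(hsv[...,0]>100)&(hsv[...,0]<130)&(hsv[...,1]>130)&(hsv[...,2]>50)
    return b,roi&((im.max(2)<60)|b)
E
python3 - <<'E'
from h import *
c=dict(np.load("pics/wtray.npz"));f=lambda p:((p[0]+.5)*.64-.5,(p[1]+.5)*.64-.5)
W=lambda L,z:[wray(c,f(p),z)[:2].round(4) for p in L]
P=W([(343,189),(538,178),(540,296),(354,308)],.004);print("mat",P,np.mean(P,0))
print("bar",W([(450,210),(451,307)],.099))
print("rim",W([(362,206),(525,204),(524,293),(366,294)],.028))
im=cv2.imread("pics/wtray.png");roi=np.zeros(im.shape[:2],bool);roi[108:200,212:352]=1
b,d=masks(im,roi)
print("mat",wrect(c,d,.004))
def fit(m,rows,side,z):   # edge along image columns
    pts=[]
    for u in rows:
        v=np.flatnonzero(m[:,u]);pts.append(wray(c,(u,v[0]-.5 if side==0 else v[-1]+.5),z)[:2])
    vx,vy,x,y=cv2.fitLine(np.float32(pts),cv2.DIST_HUBER,0,.001,.001).ravel();return np.degrees(np.arctan2(vy,vx)).round(2) , (x,y)
A=[*range(235,272),*range(305,330)]
for k in(0,1):print("mat edge",fit(d,[*range(235,272),*range(308,340)] if k==0 else [*range(235,270),*range(305,340)],k,.004),"tray rim",fit(b,[*range(240,268),*range(300,330)],k,.028))
c=dict(np.load("pics/wpan.npz"));P=[wray(c,p,.096)[:2].round(4) for p in((203,63),(346,60),(347,199),(208,202))];print("pan",P,np.mean(P,0))
E
```

```text
mat [array([ 0.3869, -0.1192]), array([ 0.5735, -0.1048]), array([ 0.5836, -0.2232]), array([ 0.3955, -0.2368])] [ 0.484875 -0.171   ]
bar [array([ 0.4779, -0.1294]), array([ 0.481, -0.205])]
rim [array([ 0.4068, -0.1334]), array([ 0.5548, -0.1288]), array([ 0.5594, -0.2134]), array([ 0.4095, -0.2153])]
mat ((484.37640380859375, -176.4794158935547), (187.54330444335938, 128.32986450195312), 4.338859558105469)
mat edge (np.float32(4.33), (np.float32(0.4812292), np.float32(-0.11243887))) tray rim (np.float32(1.88), (np.float32(0.48200276), np.float32(-0.13006371)))
mat edge (np.float32(4.51), (np.float32(0.4902767), np.float32(-0.22975199))) tray rim (np.float32(1.71), (np.float32(0.47384766), np.float32(-0.21497272)))
pan [array([0.4386, 0.1235]), array([0.606 , 0.1308]), array([ 0.616 , -0.0412]), array([ 0.4405, -0.0453])] [0.525275 0.04195 ]
```

The measurements agree: mat centre (0.4845,−0.171) yaw 4.3°, tray about (0.4795,−0.1725) yaw 1.8°, pan (0.5245,0.041) yaw about 3.6°. Now the grasp.

```bash
cat >> h.py <<'E'
PAN=np.array([.5245,.041,0]);PY=3.6
E
python3 - <<'E'
from h import *
R=tray_R(1.8)@TOOL
r.move_pose([.4797,-.1725,.17],R)
print("hit",r.move_straight([.4797,-.1725,.0703],vel=.1,force_limit=15))
r.command_gripper(0.0)
o=r.observe();print(o["clock"],o["tcp_pos"].round(4),o["grip_width"],o["grip_force"],o["ft_force"].round(1),o["qpos"].round(2))
p=o["tcp_pos"].copy();p[2]+=.09
print(r.move_straight(p,vel=.08))
r.dwell(.2);o=r.observe();print(o["clock"],o["grip_width"],o["ft_force"].round(2),o["torque"].round(2))
im=r.capture("wrist");cv2.imwrite("pics/lift.png",im[:,:,::-1]);c=r.calibration("wrist");np.savez("pics/lift.npz",**{k:c[k] for k in"KRt"})
im2=r.capture("scene");cv2.imwrite("pics/lift2.png",np.hstack([cv2.resize(im,(400,300)),cv2.resize(im2[150:300,180:380],(400,300))])[:,:,::-1])
E
```

```text
hit False
6.4 [ 0.4799 -0.1725  0.0705] 0.015013643729295124 59.299333691596985 [-0.7  0.8  3.3] [-0.04  0.63  0.41  2.21 -0.63  0.42  0.92]
False
7.875 0.014781433260807348 [-0.03 -0.56 -4.21] [-0.03  0.05 -0.1 ]
```

View pics/lift2.png

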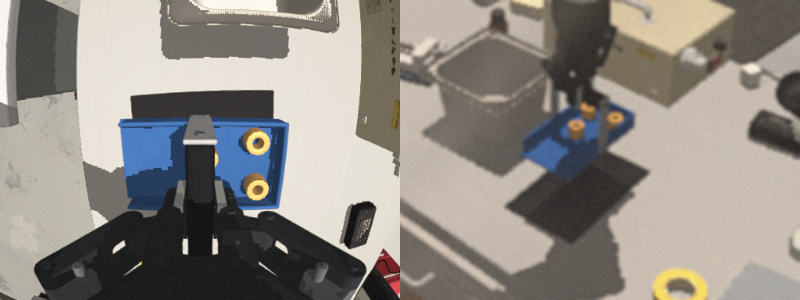

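The tray is held level (left panel: bushes at (257,141), (257,187) and (214,158)). Now carry it to the pan.

```bash
cat >> h.py <<'E'
Y=-90+PY
LIP=PAN+tray_R(Y)[:,0]*.032+[0,0,.118]
E
python3 - <<'E'
from h import *
p,R=lip_pose(LIP+[0,0,.03],Y,0,1)
# half-turned waypoint keeps bushes calm
r.move_straight(p,vel=.14,frame=R)
r.move_straight(p-[0,0,.03],vel=.06)
o=r.observe();print(o["clock"],o["tcp_pos"].round(3),p,o["qpos"].round(2),o["ft_force"].round(2))
for t in range(5,50,5):
    pt,Rt=lip_pose(LIP,Y,t,1);print(t,np.round(r.inverse_kinematics(pt,Rt),2))
im=r.capture("scene");im3=r.capture("top");cv2.imwrite("pics/over.png",np.hstack([cv2.resize(im[130:280,150:350],(400,300)),cv2.resize(im3[130:280,180:380],(400,300))])[:,:,::-1])
E
```

```text
10.3167 [ 0.531 -0.066  0.18 ] [ 0.53121859 -0.06578886  0.2103    ] [-0.68  0.68  1.08  2.11 -0.82  0.86 -0.61] [ 0.87 -0.06 -3.78]
5 [-0.77  0.7   1.14  2.12 -0.78  0.82 -0.68]
10 [-0.86  0.73  1.19  2.12 -0.74  0.79 -0.75]
15 [-0.93  0.77  1.24  2.12 -0.69  0.77 -0.82]
20 [-1.01  0.81  1.29  2.12 -0.65  0.76 -0.89]
25 [-1.07  0.86  1.32  2.12 -0.6   0.75 -0.96]
30 [-1.13  0.92  1.35  2.12 -0.56  0.74 -1.03]
35 [-1.13  0.82  1.19  2.11 -0.21  0.67 -1.43]
40 [-1.17  0.86  1.19  2.11 -0.13  0.69 -1.54]
45 [-1.21  0.91  1.18  2.1  -0.06  0.71 -1.63]
```

View pics/over.png

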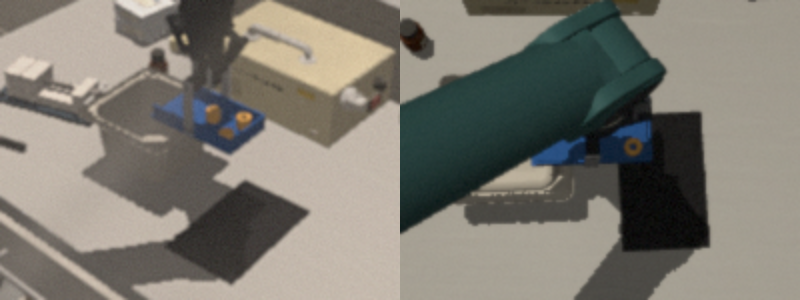

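The tray is level over the pan with its lip inside the opening. Tilting from this posture would bring joint 3 close to its limit (1.35 of 1.36), so I'll raise the tray a little and swing the elbow along the null direction first.

Run:
```python
from h import *
p,R=lip_pose(LIP,Y,0,1);ph=p+[0,0,.05]
r.move_straight(ph,vel=.08)
q=r.observe()["qpos"];print(q.round(3))
n=np.array([-.55,.54,.80,2.12,-.59,.72,-.93])-np.array([-.68,.68,1.08,2.11,-.82,.86,-.61]);n[6]+=.063+.32*0
for k in range(2):
    r.movej(r.observe()["qpos"]+n*.6);o=r.observe()
    print("dev",(o["tcp_pos"]-ph).round(3),"tilt",np.degrees(np.arccos(-o["orientation"][2,2])).round(1),np.degrees(Ro.from_matrix(o["orientation"]@R.T).as_rotvec()).round(1))
    r.move_straight(ph,vel=.05,frame=R);print(r.observe()["qpos"].round(3))
print(r.observe()["clock"])
for t in range(0,50,15):
    pt,Rt=lip_pose(LIP,Y,t,1);print(t,np.round(r.inverse_kinematics(pt,Rt),2))
```

```text
[-0.738  0.627  1.165  2.067 -0.731  0.942 -0.677]
dev [-0.006 -0.002 -0.006] tilt 0.9 [-0.4  0.8 -0.4]
[-0.66   0.534  0.996  2.063 -0.598  0.861 -0.825]
dev [0.004 0.002 0.005] tilt 1.9 [-0.8 -1.7  0.4]
[-0.557  0.466  0.819  2.061 -0.47   0.808 -0.966]
12.3583
0 [-0.49  0.53  0.74  2.1  -0.55  0.71 -0.9 ]
15 [-0.8   0.58  0.94  2.12 -0.33  0.65 -1.2 ]
30 [-1.04  0.7   1.07  2.12 -0.13  0.65 -1.49]
45 [-1.19  0.87  1.14  2.1   0.01  0.71 -1.71]
```

Run:
```python
from h import *
p,R=lip_pose(LIP,Y,0,1);ph=p+[0,0,.05]
n=np.array([-.557,.466,.819,2.061,-.47,.808,-.966])-np.array([-.66,.534,.996,2.063,-.598,.861,-.825])
r.movej(r.observe()["qpos"]+n)
r.move_straight(ph,vel=.05,frame=R);r.move_straight(p,vel=.06);print(r.observe()["qpos"].round(2))
for t in range(6,49,6):
    t=min(t,46)
    pt,Rt=lip_pose(LIP,Y,t,1);r.move_straight(pt,vel=.05,frame=Rt)
    o=r.observe();print(t,o["clock"].__round__(2),o["qpos"].round(2),o["grip_width"].__round__(4),o["ft_force"].round(1),(o["tcp_pos"]-pt).round(4))
    if t==24:r.dwell(.4)
r.dwell(1.5);o=r.observe();print(o["clock"],o["ft_force"].round(1),np.degrees(np.arccos(-o["orientation"][2,2])))
im=r.capture("scene");im3=r.capture("wrist");cv2.imwrite("pics/tip.png",np.hstack([cv2.resize(im[100:250,150:350],(400,300)),cv2.resize(im3,(400,300))])[:,:,::-1])
```

```text
[-0.38  0.48  0.58  2.1  -0.42  0.67 -1.03]
6 14.33 [-0.53  0.49  0.67  2.11 -0.33  0.65 -1.16] 0.0148 [-0.5  0.2 -4.3] [0.0004 0.0012 0.0002]
12 14.68 [-0.66  0.51  0.77  2.12 -0.24  0.63 -1.28] 0.0147 [ 0.5 -0.1 -3. ] [ 0.     -0.     -0.0001]
18 15.03 [-0.79  0.55  0.86  2.12 -0.16  0.63 -1.39] 0.0149 [-0.3 -0.7 -3.1] [-0.0001 -0.0005 -0.0001]
24 15.38 [-0.91  0.61  0.95  2.12 -0.11  0.64 -1.48] 0.0148 [ 0.  -0.1 -4. ] [-0.     -0.0006 -0.0001]
30 16.13 [-1.01  0.67  1.02  2.12 -0.06  0.65 -1.56] 0.015 [ 0.1 -0.1 -3.2] [ 0.0002  0.0008 -0.0003]
36 16.48 [-1.09  0.75  1.08  2.11 -0.03  0.67 -1.62] 0.0149 [-0.1 -1.1 -1.7] [ 0.0002 -0.0002  0.0001]
42 16.83 [-1.16  0.83  1.12  2.1  -0.    0.69 -1.68] 0.0151 [ 0.3 -0.6 -1.6] [ 0.0001 -0.0005  0.0001]
46 17.12 [-1.2   0.89  1.14  2.1   0.01  0.71 -1.71] 0.0154 [-0.3  0.6 -2.5] [ 0.0001 -0.0003  0.    ]
18.6167 [ 0.2 -0.3 -2.2] 45.99996179984377
```

View pics/tip.png

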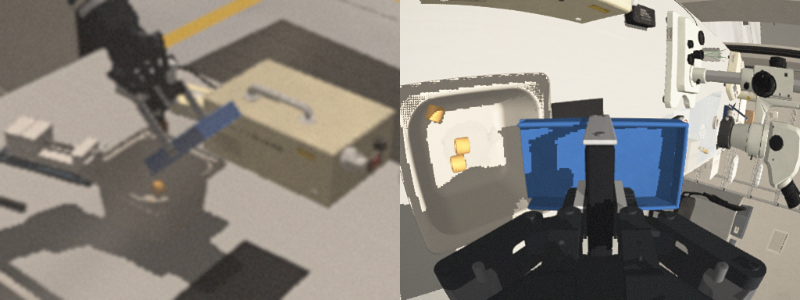

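The wrist view shows the tray empty and all three bushes in the pan, at (433,115), (461,145) and (458,163). Now level it and return to the mat.

Run:
```python
from h import *
for t in range(36,-1,-12):
    pt,Rt=lip_pose(LIP,Y,t,1);r.move_straight(pt,vel=.07,frame=Rt)
r.move_straight(pt+[0,0,.035],vel=.08)
M=np.array([.4845,-.1711,0]);R=tray_R(4.3)@TOOL
r.move_straight(M+[0,0,.16],vel=.14,frame=R);r.move_straight(M+[0,0,.10],vel=.08)
r.dwell(.2);c=r.calibration("wrist");im=r.capture("wrist");cv2.imwrite("pics/pre.png",cv2.resize(im,(800,600))[:,:,::-1]);np.savez("pics/pre.npz",**{k:c[k] for k in"KRt"})
o=r.observe();print(o["clock"],o["qpos"].round(2),o["tcp_pos"].round(4),o["ft_force"].round(1))
```

```text
23.9083 [ 0.19  0.54  0.09  2.18 -0.11  0.43  0.43] [ 0.4848 -0.1712  0.1005] [ 0.6  0.5 -2.8]
```

View pics/pre.png

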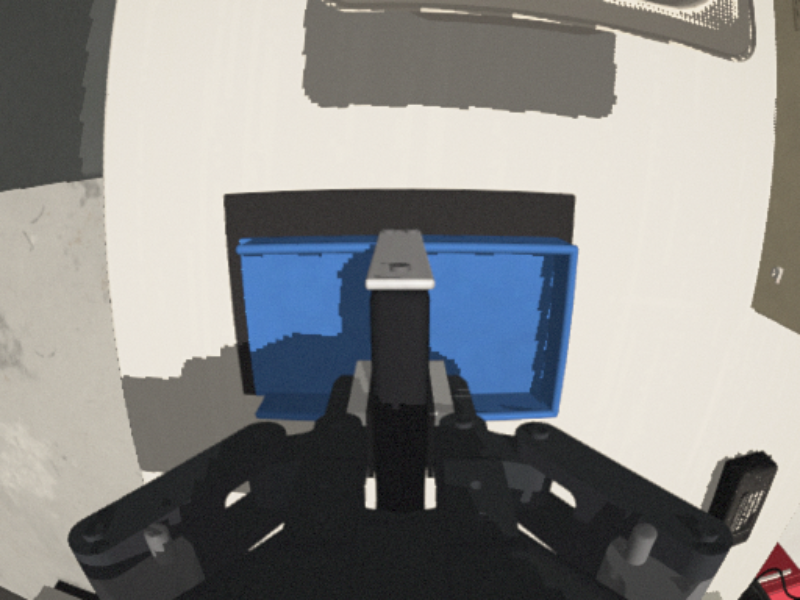

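The tray (rim corners about (238,246), (577,246), (557,416) and (257,416)) hangs level over the mat (far corners (226,194) and (574,194)). I'll check it numerically.

Run:
```python
from h import *
c=dict(np.load("pics/pre.npz"));f=lambda p:((p[0]+.5)*.64-.5,(p[1]+.5)*.64-.5)
W=lambda L,z:np.array([wray(c,f(p),z)[:2] for p in L]).round(4)
P=W([(238,246),(577,246),(557,416),(257,416)],.0582);print("tray",P.tolist(),P.mean(0),"yaw",np.degrees(np.arctan2(*(P[1]-P[0])[::-1])))
m=W([(226,195),(574,195)],.004);print("mat",m.tolist(),np.linalg.norm(m[1]-m[0]),np.degrees(np.arctan2(*(m[1]-m[0])[::-1])))
d=(m[1]-m[0])/np.linalg.norm(m[1]-m[0]);print("mat centre",m.mean(0)+.06*np.array([d[1],-d[0]]))
```

```text
tray [[0.4133, -0.1361], [0.5568, -0.125], [0.5637, -0.2074], [0.4194, -0.2179]] [ 0.4883 -0.1716] yaw 4.423130709804108
mat [[0.3869, -0.1193], [0.5737, -0.105]] 0.18734655054203692 4.377595026576828
mat centre [ 0.48487975 -0.17197496]
```

Tray centre (from the end wall) is about (0.485,−0.1716) at 4.4°, and the mat is (0.485,−0.1715) at 4.4°, so they match. Setting it down.

Run:
```python
from h import *
M=np.array([.4846,-.1712,0]);R=tray_R(4.35)@TOOL
r.move_straight(M+[0,0,.08],vel=.06,frame=R)
print(r.move_straight(M+[0,0,.0695],vel=.02,force_limit=5))
o=r.observe();print(o["tcp_pos"].round(4),o["ft_force"].round(1))
r.dwell(.2);r.command_gripper(.085);r.dwell(.2)
o=r.observe();print(o["clock"],o["grip_width"],o["ft_force"].round(1))
p=o["tcp_pos"].copy();p[2]+=.14;r.move_straight(p,vel=.1)
r.move_straight([.44,-.17,.30],vel=.15,frame=TOOL);r.dwell(.2)
c=r.calibration("wrist");im=r.capture("wrist");cv2.imwrite("pics/end.png",cv2.resize(im,(800,600))[:,:,::-1]);np.savez("pics/end.npz",**{k:c[k] for k in"KRt"})
print(r.observe()["clock"])
```

```text
True
[ 0.4846 -0.1712  0.0705] [-0.4  0.1  3.7]
25.9583 0.08494614088404134 [-0.2  0.5  0.3]
28.575
```

View pics/end.png

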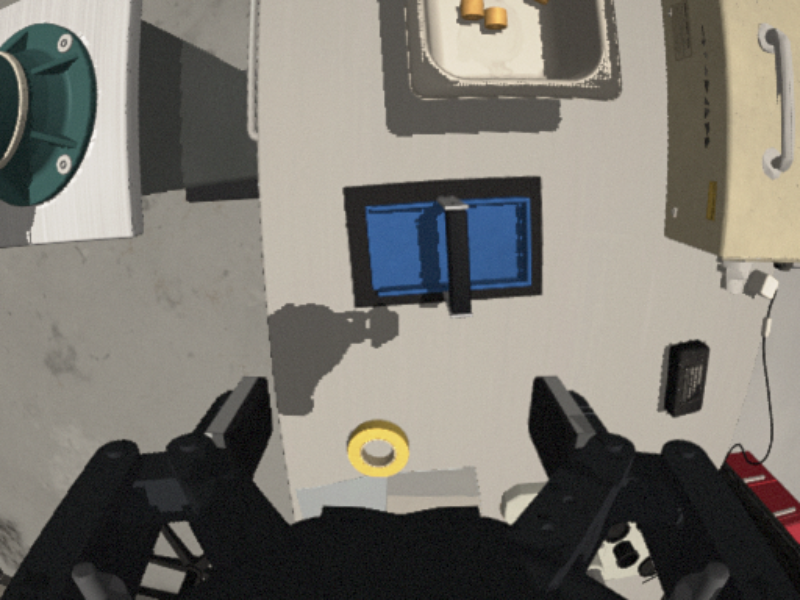

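The tray (lip edge about (368,210)–(374,292), end wall about (530,198)–(528,286)) sits on the mat (345,188)–(541,177)–(541,295)–(356,307), and the bushes are in the pan. One last numerical check.

Run:
```python
from h import *
c=dict(np.load("pics/end.npz"));f=lambda p:((p[0]+.5)*.64-.5,(p[1]+.5)*.64-.5)
W=lambda L,z:np.array([wray(c,f(p),z)[:2] for p in L]).round(4)
m=W([(345,188),(541,177),(541,295),(356,307)],.004);print("mat",m.mean(0))
a=np.radians(4.35);d=np.array([np.cos(a),np.sin(a)]);e=np.array([-d[1],d[0]])
l=W([(368,210),(374,292)],.008);w=W([(530,198),(528,286)],.028);b=W([(455,205),(459,312)],.099)
print("mat ends",((m-m.mean(0))@d).round(4),"lip",((l-m.mean(0))@d).round(4),"wall",((w-m.mean(0))@d).round(4),"bar",b.tolist(),((b-m.mean(0))@d).round(4),((b-m.mean(0))@e).round(4))
im=cv2.imread("pics/end.png");im=cv2.resize(im,(512,384));roi=np.zeros(im.shape[:2],bool);roi[108:200,212:352]=1
bl,_=masks(im,roi)
for k in(0,1):
    P=[]
    for u in[*range(245,268),*range(305,328)]:
        v=np.flatnonzero(bl[:,u]);P.append(wray(c,(u,v[0]-.5 if k==0 else v[-1]+.5),.028)[:2])
    vx,vy,x,y=cv2.fitLine(np.float32(P),cv2.DIST_HUBER,0,.001,.001).ravel();print("rim yaw",np.degrees(np.arctan2(vy,vx)),"offset",(np.array([x,y])-m.mean(0))@e)
```

```text
mat [ 0.485025 -0.171675]
mat ends [-0.0934  0.0944  0.0931 -0.0941] lip [-0.0732 -0.0745] wall [0.0759 0.0727] bar [[0.48, -0.1273], [0.4856, -0.2106]] [-0.0016 -0.0024] [ 0.0446 -0.0389]
rim yaw 4.6747193 offset 0.0427516766027538
rim yaw 4.4671936 offset -0.041766929134275196
```

Centred within about 1–2 mm and aligned within 0.3°. Handing in.

```bash
python3 -c "
from station import r
print(r.finish_job())"
```

```text
the job is handed in; nothing more can be done
None
```

The three bushes are in the pan, and the tray is back on its mat, centred within about 2 mm and aligned within about 0.3°; the job was handed in at about 29 s on the robot clock (limit 58 s).

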